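Drive the taper pin through the jig fork and its loose flange

ROBOT

A 6-joint arm with a two-finger parallel gripper is mounted at the origin on the work surface. World frame = base frame: x ahead of the robot, y to its left, z up, the work surface at z = 0. Lengths are in m, angles in rad, forces in N, time in s.
With the tool pointing down it reaches from about 0.275 to 0.85 m from the base axis. Payload 19 kg.
Tool frame: the origin (TCP) lies on the centre line of the jaws, within the pads' length; the fingertips stand 25 mm ahead of it and the grasp point (between the pads) lies 6 mm ahead of it; z points along the fingers, x is the direction in which the jaws open and shut, and the axes are right-handed (so a half turn about z gives the same grasp; the last joint's range is limited). The gripper opens to 85 mm and grips with 20 to 120 N. Pads are 22 mm wide; open, the fingers measure 114 mm over their backs; the gripper's body (76 mm by 85 mm) begins 54 mm behind the grasp point. The pads swing forward as they close: fully open they stand 13 mm farther back than shut.
Start: joints at [1.094, 0.15, 1.437, -0, 1.554, -0.134], TCP at [0.193, 0.542, 0.256] pointing down, gripper open.
Joint ranges: [-2.8, 2.8], [-0.68, 2.1], [0.12, 2.68], [-1.39, 4.53], [0.16, 2.79], [-2.81, 2.81]. Speed limits (rad/s): [1.89, 1.89, 2.22, 3.01, 3.01, 3.01].

INTERFACE

Orientations are given as a unit quaternion [x, y, z, w].
In Python, from cell import sense, grab_frame, close_job, look_for, outline_of gives the robot as it stands. The module is installed in compiled form; this text tells all that it offers.
- The arm moves only by the shell command python3 -m jog 'ROWS' [FORCE]. ROWS is JSON, a list of rows, each a list of 7 numbers: the shift along the tool's x, y, z in m, then the turn, a rotation vector about the tool's x, y, z in rad, then the finger opening in m, from 0 to 0.0854. A call has 1 to 5 rows; each row shifts and turns the commanded pose from where the row before left it, along the tool's axes as they then stand; what a row does not reach is not made up. A row lasts 1/10 s, in which the tool goes at most 50 mm and 8.59 degrees, less where a joint would pass 70% of its speed; a pose out of reach is approached as far as the arm can. A call is refused whole if a number of a shift passes 0.05 or a number of a turn 0.15, either way. A call with a gripper value outside its range is refused whole. The fingers move at their own pace and stop on an object; FORCE is the grip in N (left out, the last holds). Time passes only in rows, so rows that do not move let the fingers close. It gives the time, the measured TCP pose, the force and the opening at its end, in the units of the state.
- sense(): the state, without advancing time (a new reading comes with each control period).
- grab_frame(name): name is "scene" or "top" or "wrist"; returns a dict with "pixels" (400x640x3 uint8, red, green, blue), "fx", "fy", "cx", "cy" (pixels), "position" and "orientation" of the camera in the world; the wrist camera has in their place "T_tool_cam" (4x4, takes a point from camera to tool coordinates, whose origin is the TCP and whose axes are the tool frame's). Camera axes: x right, y down, z forward; pixel columns grow to the right and rows downward; lengths in m; the calibration is good to about 2 mm. The wrist camera is an equidistant fisheye: a pixel r from the principal point sees the ray r / f radians off the axis. A picture is of the moment at which its call begins: read the wrist's pose just before it. There is no depth.
- close_job(): hands the job in, once; it reports no verdict.
Trained networks look in a picture, given as the dict that the camera call returned (one of the last four; its "shot" number tells which), for a name from the list of things; names that differ only in an ending like _2 or _b are one class to them, and where a whole thing is asked for, a point or a joint stands for the part that bears it (a point fixed in the world has none). Each returns a list of dicts, best first, with "confidence" (0 to 1); they miss things now and then, are a little off and sometimes report something else, mostly with a low value. They report only what shows in the picture. A call takes as long as a camera call. They do not tell look-alikes from the thing itself.
- look_for(picture, name): "xy" ([column, row] in pixels, amid what is visible of it).
- outline_of(picture, name): "region" (400x640 bool, what is visible of it) and "xy" ([column, row] in pixels, amid what is visible of it).
The state is a dict: "t": time; "q": joint angles; "joint_vel": joint speeds; "joint_efforts": joint torques, N m; "tool_pos": TCP position; "orientation": TCP orientation; "force": force on the tool from outside, world axes, zero at the start; "torque": the same for the moment, N m; "finger_gap": finger opening in m.
Only numpy, scipy, OpenCV 4.12 (cv2) and the standard library are available. Lean on these libraries where they do the work, as an engineer would, in place of code of your own. Each camera call takes 0.05 s, during which the arm holds its last target.

TASK

Take the taper pin out of its holster by squeezing its two side buttons, and drive it through the fork of the sloping welding jig and the loose flange between the fork's plates, so that it pulls the flange's hole into line. Leave it fully home with its collar down on the fork's upper plate, do not force it, and leave the wrench, tube, jar, bottle and brush where they are.

Things in the scene. Friction and masses are not known exactly. Their poses are not given: they have to be found in the camera images.
- pin_grip (a point): Middle of the grip of the steel taper pin (154 mm long, about 0.4 kg), upright in the holster, head up; z runs from tip to head. 46 mm above the collar's underside, 129 above the tip, 25 below the head's top. The grip is 20 mm thick along x, 48 wide along y over two spring side buttons facing +y and -y (20 mm wide, from 14 to 62 mm above the collar's underside).
- pin_button_l (a joint): The +y side button of the pin: 0 out, 0.005 m fully in. It takes 3 N at first and 8 N fully in; both in, the grip is 38 mm wide. At the foot of each button a catch reaches out to 29 mm from the pin's axis, under a lip of the holster: the pin lifts out only with both buttons in.
- pin_button_r (a joint): The -y side button of the pin, the mirror image of the other: 0 out, 0.005 m fully in.
- pin_tip (a point): Centre of the pin's blunt, flat tip, 9 mm across; same axes as pin_grip. From here up: a taper 47 mm long widening from 9 to 22 mm; a straight shank 22 mm across, 36 mm long; then the underside of a round collar 40 mm across, 6 mm thick (83 mm above the tip).
- holster: Fixed steel stand, foot 90 x 110 mm, with a plate whose top is 95 mm high, in which the pin hangs by its collar. Two lips rise beside the collar on the stand's +y and -y sides, to 115 mm above the table. Origin: middle of the foot on the table; z up. The pin is clear of it when lifted 95 mm.
- bore (a point): Centre of the hole in the upper face of the sloping fork's upper plate, 130 mm above the table. z points out along the hole's axis, 30 degrees from vertical, leaning towards the robot's side; y is level; x runs up the slope. Pin home: collar down on this face, pin_grip 46 mm out along z, turned about its axis as one likes.
- fork_mid (a point): Middle of the fork, 17 mm below bore along the hole, same axes. The fork, fixed on four legs, is two steel plates 100 (x) by 60 (y) by 10 mm, 14 mm apart, each with a 24 mm hole, in line; below is free room for the pin. Between them (11 to 23 mm below the upper face) lies a loose round steel flange, 60 mm across and 12 thick, with a 24 mm hole at its middle.
- jig: The jig's foot, 150 x 110 mm, fixed to the table (origin on the table below bore). The flange in its fork moves in the plates' plane against about 8 N of friction. At the start its hole is 10 to 12.5 mm off the fork's holes in any direction: not measured, but felt with the pin's tip (7.5 mm of play each way in the upper hole) or seen through that hole and by where its rim sticks out.
- wrench: A wrench 170 mm long lying on the table between jig and holster. A bystander.
- tube_offcut: A 40 mm square steel tube 160 mm long lying on the table on the left. A bystander.
- jar: A round jar 70 mm across and 90 mm high standing on the left. Origin under its middle. A bystander.
- cleaner: A round bottle 72 mm across and 190 mm high standing on the right. Origin under its middle. A bystander.
- wire_brush: A brush lying on the table on the right. A bystander.
Things that resemble listed ones, but are neither listed nor needed, are in the scene too. Leave any orange or red look-alike of the holster alone.

How it is judged:
By the outcome, as a careful person would: the job done as asked, in the order asked, and still so for the second after the job is handed in, with the robot touching nothing.
It also fails if it takes over 58 s, if anything falls off the work surface, if the arm or the gripper's body presses on something with over 40 N, if the wrist force passes 120 N, or if a joint passes its speed limit or range.

## Working session

There is one attempt and no reset: what is moved stays moved. The work goes in short steps, Python scripts to look and compute and a shell command to move; the robot and the scene stay as the last step left them, time stands still between calls to the robot, and variables do not carry over. Pictures are saved under pics/ and viewed, and the job is handed in when it is done.

```bash
mkdir -p pics; ls; cat > h.py <<'E'
import numpy as np, cv2
from cell import sense, grab_frame, close_job, look_for, outline_of
from scipy.spatial.transform import Rotation as R
def save(p,n,up=None):
    im=cv2.cvtColor(p["pixels"],cv2.COLOR_RGB2BGR)
    if up:
        x0,y0,x1,y1,s=up; im=cv2.resize(im[y0:y1,x0:x1],None,fx=s,fy=s,interpolation=cv2.INTER_CUBIC)
    cv2.imwrite("pics/"+n,im)
E
python3 - <<'E'
from h import *
s=sense(); print({k:np.round(v,4).tolist() for k,v in s.items()})
for n in("scene","top","wrist"):
    p=grab_frame(n); save(p,n+"0.png")
    print(n,{k:np.round(v,4).tolist() for k,v in p.items() if k not in("pixels",)})
    for o in("holster","pin_grip","jig","bore","wrench","cleaner","jar"):
        try: print(o,[(np.round(d["xy"]).tolist(),round(d["confidence"],2)) for d in look_for(p,o)][:4])
        except Exception as e: print(o,e)
E
```

```text
pics
{'t': 0.0, 'q': [1.094, 0.151, 1.438, 0.0, 1.5538, -0.134], 'joint_vel': [-0.0001, -0.0008, -0.0009, -0.0006, -0.0, 0.0002], 'joint_efforts': [-0.0012, -71.3048, -57.0854, -0.0003, 0.009, -0.0], 'tool_pos': [0.1932, 0.5413, 0.2557], 'orientation': [0.8174, 0.5761, -0.0006, 0.0003], 'force': [-0.1228, 0.0302, 0.3004], 'torque': [0.0436, -0.0206, 0.0229], 'finger_gap': 0.0856}
scene {'fx': 386.9859, 'fy': 386.9859, 'cx': 317.9641, 'cy': 196.2467, 'position': [1.2505, 0.3772, 0.7337], 'orientation': [0.4546, 0.7805, -0.3678, -0.221], 'shot': 1}
holster [([414.0, 323.0], 0.9), ([393.0, 203.0], 0.82), ([361.0, 251.0], 0.68)]
pin_grip [([372.0, 224.0], 0.97)]
jig [([260.0, 200.0], 0.87), ([257.0, 173.0], 0.7)]
bore [([255.0, 171.0], 0.93)]
wrench [([324.0, 218.0], 0.59)]
cleaner [([182.0, 152.0], 0.6)]
jar [([362.0, 220.0], 0.67), ([488.0, 283.0], 0.63), ([466.0, 234.0], 0.26)]
top {'fx': 385.5192, 'fy': 385.5192, 'cx': 323.7848, 'cy': 198.7569, 'position': [0.3611, 0.0004, 1.3534], 'orientation': [0.7108, -0.698, 0.0657, -0.0566], 'shot': 2}
holster [([226.0, 150.0], 0.96), ([269.0, 240.0], 0.68), ([319.0, 214.0], 0.41)]
pin_grip [([266.0, 187.0], 0.52)]
jig [([367.0, 201.0], 0.91), ([274.0, 193.0], 0.65)]
bore [([372.0, 200.0], 0.72)]
wrench [([321.0, 212.0], 0.81)]
cleaner [([458.0, 206.0], 0.89)]
jar [([188.0, 197.0], 0.78), ([376.0, 198.0], 0.49)]
wrist {'fx': 309.7069, 'fy': 309.7069, 'cx': 323.4994, 'cy': 196.755, 'T_tool_cam': [[1.0, 0.0006, 0.0004, 0.0001], [-0.0007, 0.9599, 0.2804, -0.0703], [-0.0002, -0.2804, 0.9599, -0.1191], [0.0, 0.0, 0.0, 1.0]], 'shot': 3}
holster [([167.0, 374.0], 0.92), ([36.0, 362.0], 0.72)]
pin_grip []
jig []
bore []
wrench []
cleaner []
jar []
```

View pics/scene0.png

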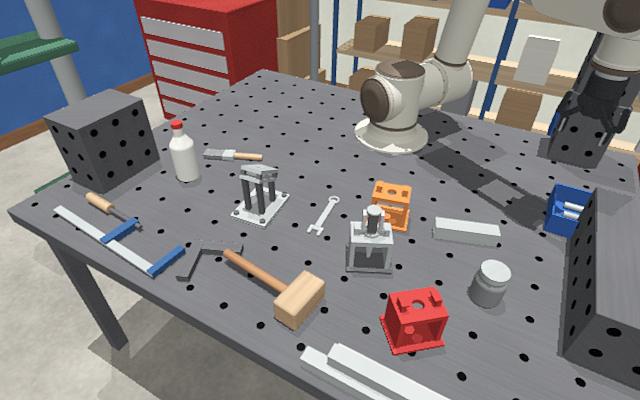

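View pics/top0.png

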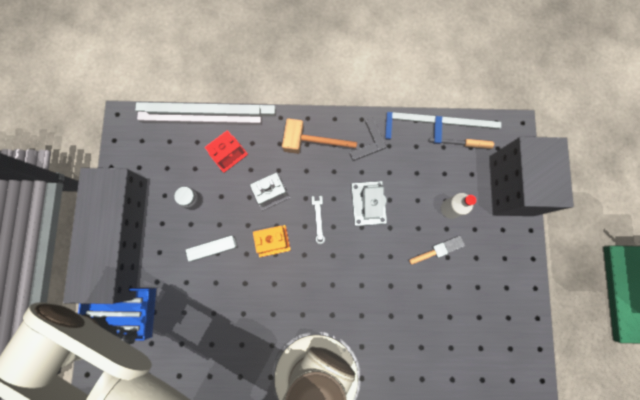

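View pics/wrist0.png

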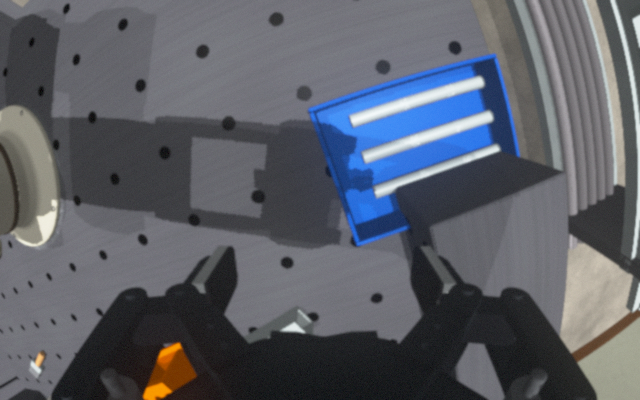

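```bash
python3 - <<'E'
from h import *
p=grab_frame("top"); save(p,"topz.png",(235,160,395,245,5))
p=grab_frame("scene"); save(p,"scz.png",(225,150,425,280,4))
E
```

```text
(no output)
```

View pics/topz.png

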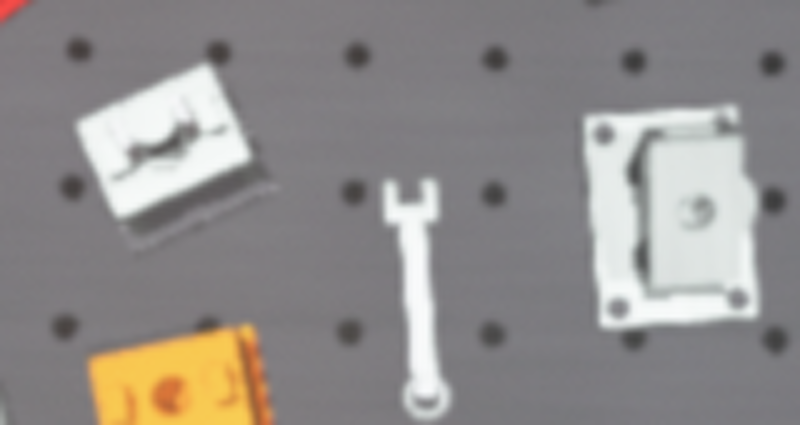

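View pics/scz.png

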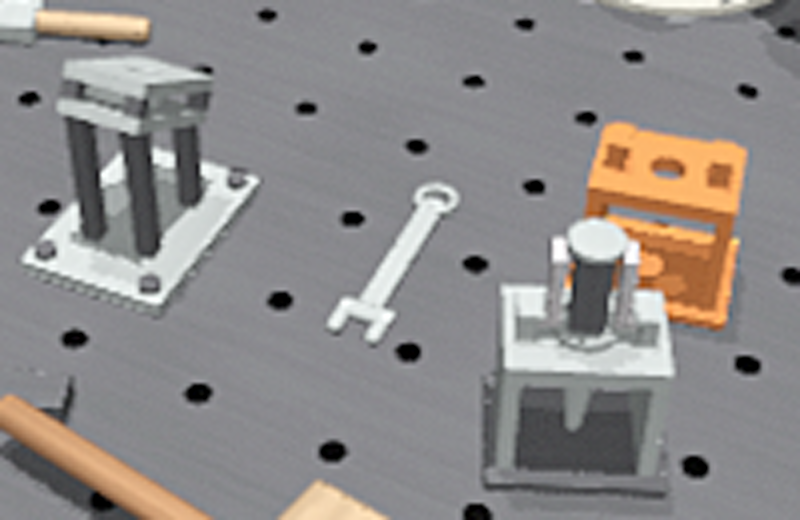

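```bash
cat >> h.py <<'E'
def ray(p,uv,fish=False,Twt=None):
    x=(uv[0]-p["cx"])/p["fx"]; y=(uv[1]-p["cy"])/p["fy"]
    if fish:
        r=np.hypot(x,y); d=np.array([x/r*np.sin(r),y/r*np.sin(r),np.cos(r)]) if r>0 else np.array([0,0,1.])
        T=Twt@np.array(p["T_tool_cam"]); return T[:3,3],T[:3,:3]@d
    Rm=R.from_quat(p["orientation"]).as_matrix(); d=Rm@np.array([x,y,1.]); return np.array(p["position"]),d
def atz(o,d,z): return o+d*(z-o[2])/d[2]
def Twt(s):
    T=np.eye(4);T[:3,:3]=R.from_quat(s["orientation"]).as_matrix();T[:3,3]=s["tool_pos"];return T
def proj(p,X,T=None):
    "world->pixel; T=tool pose for wrist"
    X=np.atleast_2d(X)
    if T is not None:
        M=np.linalg.inv(T@np.array(p["T_tool_cam"])); c=X@M[:3,:3].T+M[:3,3]
        r=np.hypot(c[:,0],c[:,1]); th=np.arctan2(r,c[:,2]); k=th/np.maximum(r,1e-9)
        return np.c_[p["cx"]+p["fx"]*k*c[:,0],p["cy"]+p["fy"]*k*c[:,1]]
    Rm=R.from_quat(p["orientation"]).as_matrix(); c=(X-np.array(p["position"]))@Rm
    return np.c_[p["cx"]+p["fx"]*c[:,0]/c[:,2],p["cy"]+p["fy"]*c[:,1]/c[:,2]]
E
python3 - <<'E'
from h import *
t=grab_frame("top"); s=grab_frame("scene")
def T(z,u,v): return np.round(atz(*ray(t,(235+u/5,160+v/5)),z),4)
def S(z,u,v): return np.round(atz(*ray(s,(225+u/4,150+v/4)),z),4)
print("head scene",S(.166,598,240))
print("holster plate corners top .095",[T(.095,*c) for c in((78,123),(210,63),(252,158),(118,218))])
print("bore top",T(.13,697,212))
print("jig foot corners top",[T(.01,*c) for c in((585,115),(735,107),(757,315),(602,327))])
print("fork plate corners top(.13)",[T(.13,*c) for c in((648,138),(742,133),(740,290),(648,292))])
print("jig foot scene",[S(.01,*c) for c in((22,260),(160,305),(260,180),(140,150))])
print("fork scene corners",S(.155,62,70),S(.155,148,92),S(.155,212,72))
print("wrench",T(.01,412,190),T(.01,427,397))
E
```

```text
head scene [0.6193 0.1748 0.166 ]
holster plate corners top .095 [array([0.6245, 0.2302, 0.095 ]), array([0.6673, 0.1441, 0.095 ]), array([0.6031, 0.1138, 0.095 ]), array([0.5611, 0.2007, 0.095 ])]
bore top [ 0.5666 -0.1769  0.13  ]
jig foot corners top [array([ 0.6553, -0.1147,  0.01  ]), array([ 0.6633, -0.222 ,  0.01  ]), array([ 0.5143, -0.2361,  0.01  ]), array([ 0.5038, -0.1272,  0.01  ])]
fork plate corners top(.13) [array([ 0.6146, -0.1454,  0.13  ]), array([ 0.6191, -0.2065,  0.13  ]), array([ 0.5165, -0.2042,  0.13  ]), array([ 0.5141, -0.1452,  0.13  ])]
jig foot scene [array([ 0.6661, -0.2207,  0.01  ]), array([ 0.6554, -0.1114,  0.01  ]), array([ 0.5086, -0.125 ,  0.01  ]), array([ 0.5236, -0.2233,  0.01  ])]
fork scene corners [ 0.6258 -0.1964  0.155 ] [ 0.6177 -0.134   0.155 ] [ 0.5789 -0.1112  0.155 ]
wrench [0.5986 0.0076 0.01  ] [ 0.4528 -0.0057  0.01  ]
```

```bash
python3 -m jog '[[-0.018,0.0425,-0.005,0,0,0,0.085],[-0.018,0.0425,-0.005,0,0,0,0.085],[-0.018,0.0425,-0.005,0,0,0,0.085],[-0.018,0.0425,-0.005,0,0,0,0.085],[-0.018,0.0425,-0.005,0,0,0,0.085]]' 80
python3 -m jog '[[-0.018,0.0425,0,0,0,0,0.085],[-0.018,0.0425,0,0,0,0,0.085],[-0.018,0.0425,0,0,0,0,0.085],[-0.018,0.0425,0,0,0,0,0.085],[-0.018,0.0425,0,0,0,0,0.085]]'
python3 -m jog '[[0,0,0,0,0,-0.145,0.085],[0,0,0,0,0,-0.145,0.085],[0,0,0,0,0,-0.145,0.085],[0,0,0,0,0,-0.145,0.085],[0,0,0,0,0,-0.145,0.085]]'
```

```text
t: 1.9
tool_pos: [0.3642, 0.3839, 0.2817]
orientation: [0.817, 0.576, 0.0, 0.0]
force: [0.4, 0.3, 1.0]
finger_gap: 0.085
t: 2.4
tool_pos: [0.5342, 0.2276, 0.2814]
orientation: [0.817, 0.576, 0.0, 0.0]
force: [0.6, 2.0, 0.2]
finger_gap: 0.0853
t: 2.9
tool_pos: [0.5331, 0.2291, 0.2812]
orientation: [0.557, 0.83, -0.0, -0.0]
force: [0.1, 0.6, 0.5]
finger_gap: 0.0851
```

```bash
python3 - <<'E'
from h import *
s=sense(); p=grab_frame("wrist"); save(p,"w1.png")
T=Twt(s); np.save("w1T.npy",T)
# expected
for X in ([.6193,.1748,.166],[.5666,-.1769,.13]): print(proj(p,X,T))
E
```

```text
[[230.2349737  263.19225105]]
[[20.00373361 98.11320154]]
```

View pics/w1.png

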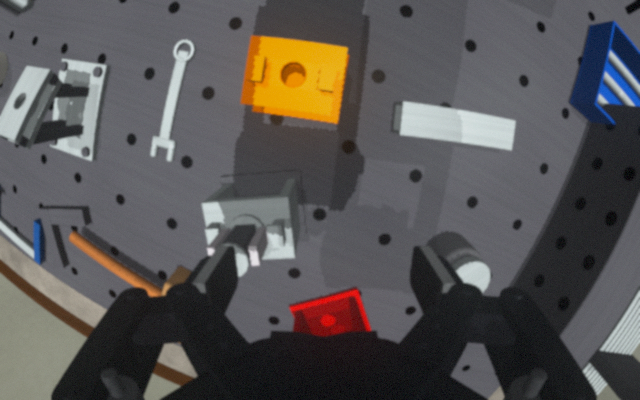

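```bash
python3 -m jog '[[-0.0415,0,0,0,0,-0.035,0.085],[-0.0415,0,0,0,0,-0.035,0.085],[0,0,0,0,0,0,0.085],[0,0,0,0,0,0,0.085]]'
python3 - <<'E'
from h import *
s=sense(); p=grab_frame("wrist"); save(p,"w2.png"); save(p,"w2z.png",(220,160,420,300,4))
T=Twt(s); np.save("w2T.npy",T); np.save("w2.npy",p["pixels"]); print(T.round(4))
print(proj(p,[.6193,.1748,.166],T))
E
```

```text
t: 3.35
tool_pos: [0.5656, 0.152, 0.2812]
orientation: [0.532, 0.846, -0.0, -0.0]
force: [0.1, 0.6, 0.8]
finger_gap: 0.0852
[[-4.331e-01  9.014e-01 -3.000e-04  5.656e-01]
 [ 9.014e-01  4.331e-01  0.000e+00  1.520e-01]
 [ 1.000e-04 -3.000e-04 -1.000e+00  2.812e-01]
 [ 0.000e+00  0.000e+00  0.000e+00  1.000e+00]]
[[320.85654389 264.43371229]]
```

View pics/w2z.png

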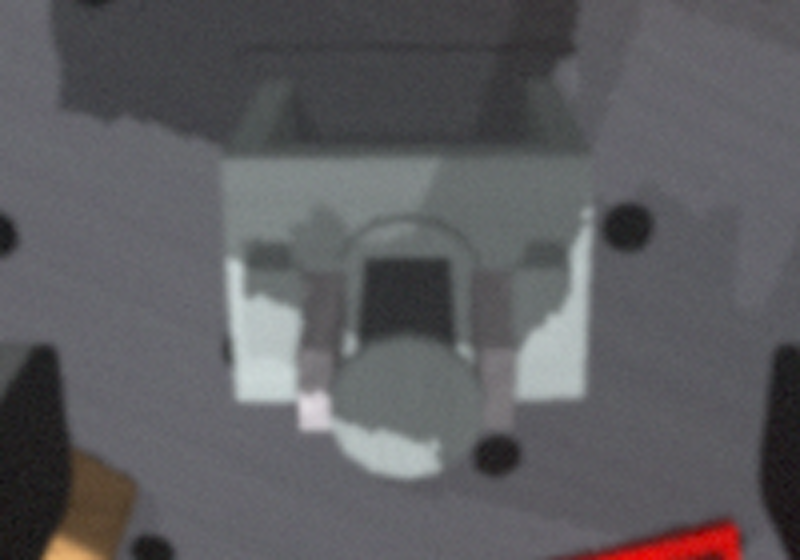

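```bash
python3 - <<'E'
from h import *
p=grab_frame("wrist"); T=np.load("w2T.npy")
h=atz(*ray(p,(321.5,261.75),True,T),.166); print("head",h)
# plate edges in zoom at z .095
for u,v in((225,158),(590,153),(585,398),(238,402)):
    print(atz(*ray(p,(220+u/4,160+v/4),True,T),.095).round(4))
g=np.array([h[0],h[1],.147]); print("delta tool",(T[:3,:3].T@(g-T[:3,3])).round(4))
E
```

```text
head [0.61668669 0.17416033 0.166     ]
[0.6065 0.1168 0.095 ]
[0.5643 0.2014 0.095 ]
[0.6276 0.2342 0.095 ]
[0.6708 0.1475 0.095 ]
delta tool [-0.0022  0.0557  0.1341]
```

```bash
python3 -m jog '[[-0.001,0.028,0,0,0,-0.015,0.085],[-0.001,0.028,0,0,0,0,0.085],[0,0,0.04,0,0,0,0.085],[0,0,0.04,0,0,0,0.085],[0,0,0.03,0,0,0,0.085]]'
python3 -m jog '[[0,0,0.02,0,0,0,0.085],[0,0,0.004,0,0,0,0.085],[0,0,0,0,0,0,0.085]]'
python3 - <<'E'
from h import *
s=sense(); p=grab_frame("wrist"); save(p,"w3.png")
T=Twt(s); print(s["tool_pos"],s["force"],p["fx"] and (T[:3,:3].T@(np.array([.617,.1745,.147])-T[:3,3])).round(4))
E
```

```text
t: 3.95
tool_pos: [0.6154, 0.1769, 0.1687]
orientation: [0.524, 0.852, -0.001, -0.001]
force: [0.5, -0.1, -0.4]
finger_gap: 0.0851
t: 4.25
tool_pos: [0.6161, 0.1765, 0.1474]
orientation: [0.524, 0.852, -0.0, -0.0]
force: [0.7, -0.1, 0.3]
finger_gap: 0.0853
[0.61614957 0.17650213 0.14743871] [ 0.71115942 -0.1258836   0.34378634] [-0.0022 -0.0001  0.0004]
```

View pics/w3.png

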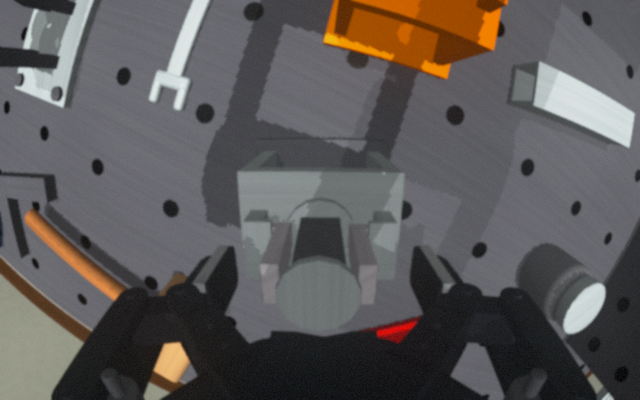

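```bash
python3 -m jog '[[-0.002,0,0,0,0,0,0.085],[0,0,0,0,0,0,0.06],[0,0,0,0,0,0,0.045],[0,0,0,0,0,0,0.03],[0,0,0,0,0,0,0.03]]' 80
python3 -m jog '[[0,0,0,0,0,0,0.03],[0,0,0,0,0,0,0.03],[0,0,0,0,0,0,0.03]]'
python3 - <<'E'
from h import *
s=sense(); p=grab_frame("wrist"); save(p,"w4.png"); print(s["force"],s["torque"])
E
```

```text
t: 4.8
tool_pos: [0.6177, 0.1744, 0.1494]
orientation: [0.524, 0.852, 0.001, 0.001]
force: [0.9, 0.3, 0.2]
finger_gap: 0.0326
t: 5.1
tool_pos: [0.6178, 0.1743, 0.1493]
orientation: [0.524, 0.852, 0.001, 0.001]
force: [-3.4, 2.2, 16.9]
finger_gap: 0.0327
[-3.38848727  2.20777195 16.90210213] [ 0.26583184  0.66336976 -0.04128668]
```

View pics/w4.png

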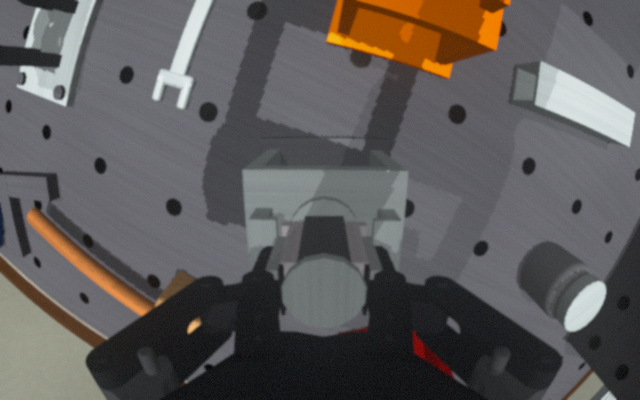

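```bash
python3 -m jog '[[0,0,-0.003,0,0,0,0.03],[0,0,-0.003,0,0,0,0.03],[0,0,-0.003,0,0,0,0.03]]'
python3 - <<'E'
from h import *
s=sense(); print(s["force"],s["torque"],s["finger_gap"])
E
```

```text
t: 5.45
tool_pos: [0.6171, 0.1739, 0.156]
orientation: [0.524, 0.852, -0.0, -0.0]
force: [-0.2, -0.5, -4.4]
finger_gap: 0.0327
[-0.18985547 -0.51051516 -4.40269465] [ 0.03271659  0.00201616 -0.02410351] 0.0326564372853108
```

```bash
python3 -m jog '[[0,0,-0.05,0,0,0,0.03],[0,0,-0.05,0,0,0.126,0.03],[0,0,-0.05,0,0,0.126,0.03],[0,0,0,0,0,0.126,0.03]]'
python3 -m jog '[[-0.043,-0.021,0,0,0,0,0.03],[-0.043,-0.021,0,0,0,0,0.03],[-0.043,-0.021,0,0,0,0,0.03],[-0.043,-0.021,0,0,0,0,0.03]]'
python3 -m jog '[[-0.043,-0.021,0,0,0,0,0.03],[-0.043,-0.021,0,0,0,0,0.03],[-0.043,-0.021,0,0,0,0,0.03],[-0.043,-0.021,0,0,0,0,0.03]]'
python3 -m jog '[[0,0,0,-0.131,0,0,0.03],[0,0,0,-0.131,0,0,0.03],[0,0,0,-0.131,0,0,0.03],[0,0,0,-0.131,0,0,0.03],[0,0,0,0,0,0,0.03]]'
python3 - <<'E'
from h import *
s=sense(); p=grab_frame("wrist"); save(p,"w5.png");save(p,"w5z.png",(220,160,420,300,4))
T=Twt(s); np.save("w5T.npy",T); print(T.round(4), proj(p,[.567,-.177,.13],T),s["force"],s["finger_gap"])
E
```

```text
t: 5.85
tool_pos: [0.6184, 0.1741, 0.3141]
orientation: [0.677, 0.736, 0.004, 0.003]
force: [-1.0, 1.0, -4.0]
finger_gap: 0.0325
t: 6.25
tool_pos: [0.5479, -0.0063, 0.3062]
orientation: [0.675, 0.738, -0.0, -0.0]
force: [1.3, -0.8, -3.8]
finger_gap: 0.033
t: 6.65
tool_pos: [0.4795, -0.1852, 0.3064]
orientation: [0.675, 0.738, -0.0, 0.0]
force: [1.2, -0.3, -4.9]
finger_gap: 0.0329
t: 7.15
tool_pos: [0.4789, -0.1837, 0.3054]
orientation: [0.653, 0.712, 0.192, 0.175]
force: [-0.1, -0.2, -4.3]
finger_gap: 0.0327
[[-8.680e-02  8.617e-01  4.999e-01  4.789e-01]
 [ 9.962e-01  7.480e-02  4.400e-02 -1.837e-01]
 [ 5.000e-04  5.018e-01 -8.650e-01  3.054e-01]
 [ 0.000e+00  0.000e+00  0.000e+00  1.000e+00]] [[322.5064536  165.29174356]] [-0.0939889  -0.22958657 -4.34190854] 0.03271913590388437
```

View pics/w5.png

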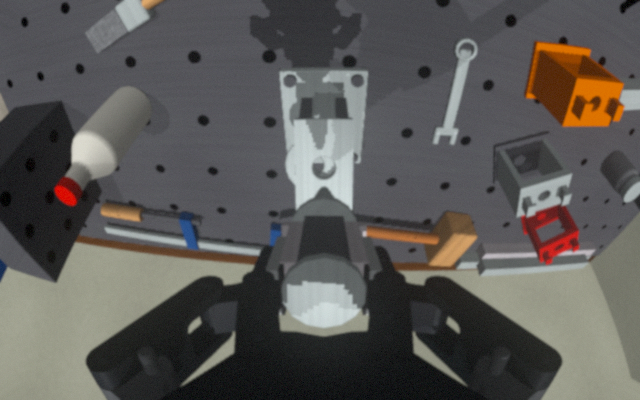

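View pics/w5z.png

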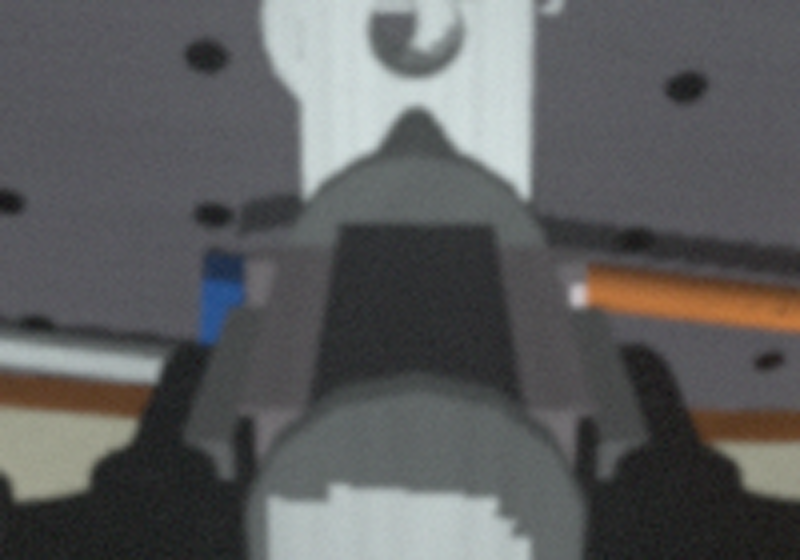

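```bash
python3 - <<'E'
from h import *
p=grab_frame("wrist"); save(p,"w6.png",(275,120,375,215,6)); np.save("w6.npy",p["pixels"])
save(p,"w6b.png",(300,145,350,190,14))
E
```

```text
(no output)
```

View pics/w6.png

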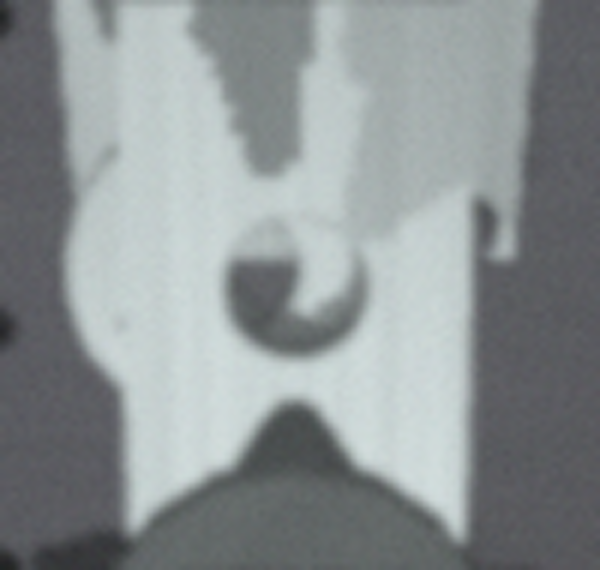

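View pics/w6b.png

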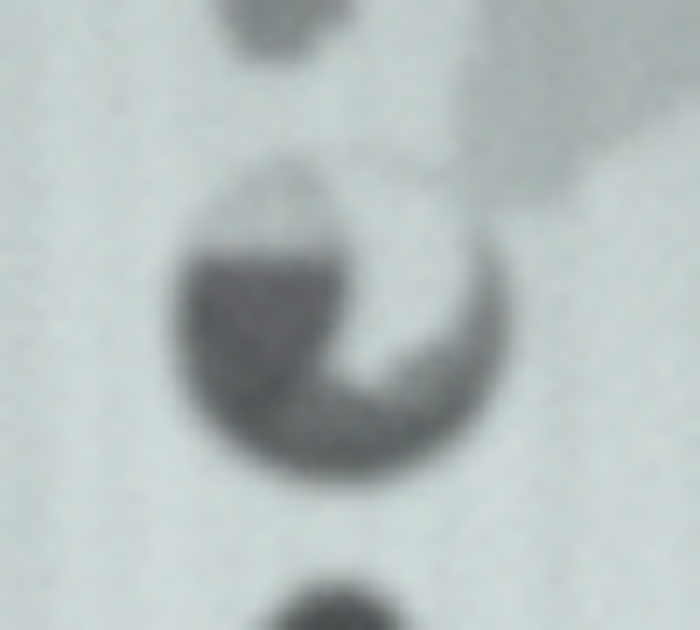

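```bash
cat > fit.py <<'E'
from h import *
T=np.load("w5T.npy")
yaw=np.deg2rad(5); 
def frame(yaw):
    z=np.array([-.5*np.cos(yaw),-.5*np.sin(yaw),.8660254]); y=np.array([-np.sin(yaw),np.cos(yaw),0]); return np.c_[np.cross(y,z),y,z]
B=frame(yaw)
p=grab_frame("wrist")
px=lambda u,v:(275+u/6,120+v/6)
c=atz(*ray(p,px(296,285),True,T),.13); print("bore",c)
def onp(uv,zb):
    o,d=ray(p,uv,True,T); t=(zb-(o-c)@B[:,2])/(d@B[:,2]); return ((o+d*t-c)@B).round(4)
for n,uv in(("L",(225,285)),("R",(367,285)),("T",(296,214)),("Bm",(296,356)),("plate L",(124,300)),("plate R",(470,300)),("plL low",(128,520)),("plR low",(466,530))): print(n,onp(px(*uv),0))
print("rim: left",[onp(px(*uv),-.011) for uv in((68,268),(120,385),(118,150),(85,195),(88,345))])
pb=lambda u,v:(300+u/14,145+v/14)
print("flange hole edge",[onp(pb(*uv),-.011) for uv in((345,270),(335,365),(325,180),(300,420))])
print("lower plate hole edge?",[onp(pb(*uv),-.024) for uv in((190,255),(330,255))])
print("tool z . -B",(T[:3,:3].T@B).round(4))
print("bore in tool",(T[:3,:3].T@(c-T[:3,3])).round(4))
X=[c+B@np.array([.012*np.cos(a),.012*np.sin(a),0]) for a in np.linspace(0,6.28,60)]
im=cv2.cvtColor(np.load("w6.npy"),cv2.COLOR_RGB2BGR)[120:215,275:375]; im=cv2.resize(im,None,fx=6,fy=6,interpolation=cv2.INTER_CUBIC)
for q in proj(p,np.array(X),T): cv2.circle(im,(int((q[0]-275)*6),int((q[1]-120)*6)),1,(0,0,255),-1)
off=np.load("off.npy") if __import__("os").path.exists("off.npy") else np.array([0.002,-.0115])
for r in(.012,.03):
    X=[c+B@np.array([off[0]+r*np.cos(a),off[1]+r*np.sin(a),-.011]) for a in np.linspace(0,6.28,90)]
    for q in proj(p,np.array(X),T): cv2.circle(im,(int((q[0]-275)*6),int((q[1]-120)*6)),1,(255,0,0),-1)
X=[c+B@np.array([.012*np.cos(a),.012*np.sin(a),-.024]) for a in np.linspace(0,6.28,90)]
for q in proj(p,np.array(X),T): cv2.circle(im,(int((q[0]-275)*6),int((q[1]-120)*6)),1,(0,160,0),-1)
X=[c+B@np.array([x,y,0]) for x in np.linspace(-.05,.05,40) for y in(-.03,.03)]
for q in proj(p,np.array(X),T): cv2.circle(im,(int((q[0]-275)*6),int((q[1]-120)*6)),1,(0,0,255),-1)
cv2.imwrite("pics/fit1.png",im)
E
python3 fit.py
```

```text
bore [ 0.56984248 -0.17485691  0.13      ]
L [-0.     -0.0123  0.    ]
R [-0.      0.0123 -0.    ]
T [-0.0124 -0.     -0.    ]
Bm [0.0126 0.     0.    ]
plate L [ 0.0026 -0.0299 -0.    ]
plate R [ 0.0026  0.0302 -0.    ]
plL low [ 0.0428 -0.0301  0.    ]
plR low [0.0447 0.0306 0.    ]
rim: left [array([-0.0011, -0.0409, -0.011 ]), array([ 0.0206, -0.0319, -0.011 ]), array([-0.0224, -0.0314, -0.011 ]), array([-0.0144, -0.0375, -0.011 ]), array([ 0.0131, -0.0376, -0.011 ])]
flange hole edge [array([-0.0014,  0.0004, -0.011 ]), array([ 0.0061, -0.0004, -0.011 ]), array([-0.0084, -0.0012, -0.011 ]), array([ 0.0104, -0.0031, -0.011 ])]
lower plate hole edge? [array([-0.0002, -0.0119, -0.024 ]), array([-0.0002, -0.0008, -0.024 ])]
tool z . -B [[ 5.0e-04  1.0e+00  3.0e-04]
 [ 1.0e+00 -6.0e-04  2.1e-03]
 [ 2.1e-03  3.0e-04 -1.0e+00]]
bore in tool [ 0.0008 -0.009   0.1976]
```

View pics/fit1.png

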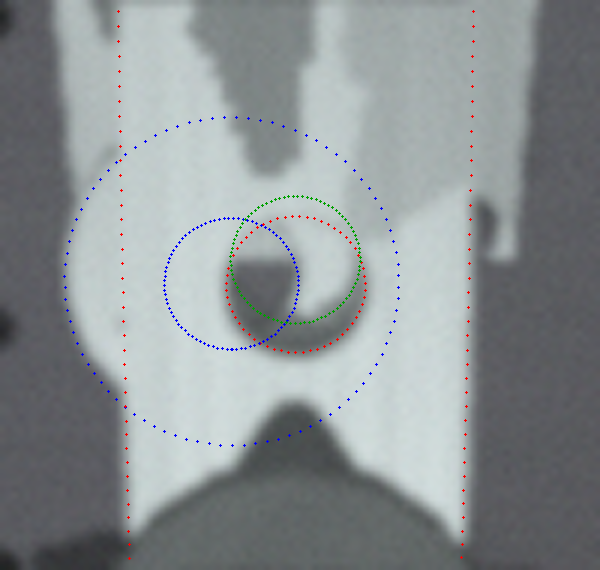

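```bash
python3 - <<'E'
from h import *
p=grab_frame("wrist"); I=np.eye(4)
print(proj(p,[[0,-.0045,.135],[0,-.0045,.1374],[0,-.0045,.139],[.0,0,.1374],[0,-.02,.0544-.006],[-.02,0,.0484],[.02,0,.0484],[0,0,-.0166]],I).round(1))
E
```

```text
[[323.6 186.7]
 [323.6 186. ]
 [323.6 185.5]
 [323.6 191.1]
 [323.8 198.4]
 [289.6 231.1]
 [357.9 231.2]
 [324.  294.6]]
```

```bash
python3 -m jog '[[-0.0023,-0.0048,0,0,0,0,0.03],[-0.0023,-0.0047,0.015,0,0,0,0.03],[0,0,0.02,0,0,0,0.03],[0,0,0.015,0,0,0,0.03],[0,0,0,0,0,0,0.03]]'
python3 - <<'E'
from h import *
s=sense(); p=grab_frame("wrist"); save(p,"w7.png",(260,120,390,220,6))
T=Twt(s); c=np.array([.56984,-.17486,.13]); print("bore in tool",(T[:3,:3].T@(c-T[:3,3])).round(4),s["force"].round(1)); print(proj(p,c,T))
E
```

```text
t: 7.85
tool_pos: [0.4979, -0.1861, 0.2561]
orientation: [0.652, 0.713, 0.191, 0.173]
force: [-0.4, -0.4, -3.4]
finger_gap: 0.0321
bore in tool [0.0044 0.0003 0.1455] [-0.4 -0.4 -3.4]
[[328.61906008 189.03360717]]
```

View pics/w7.png

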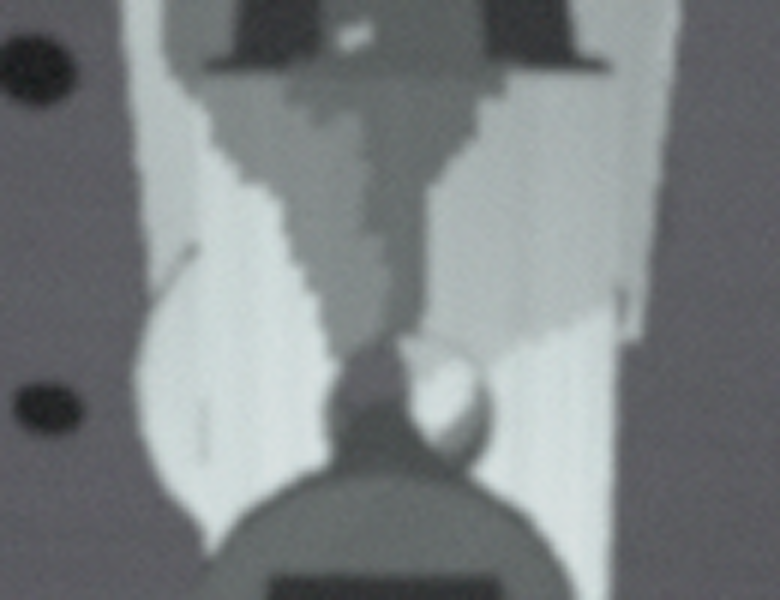

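```bash
python3 -m jog '[[0,0,0.005,0,0,0,0.03],[0,0,0.005,0,0,0,0.03],[0,0,0.004,0,0,0,0.03],[0,0,0,0,0,0,0.03]]'
python3 -m jog '[[0,0,0.004,0,0,0,0.03],[0,0,0.003,0,0,0,0.03],[0,0,0.002,0,0,0,0.03],[0,0,0,0,0,0,0.03]]'
cat > st.py <<'E'
from h import *
s=sense(); T=Twt(s); c=np.array([.56984,-.17486,.13]); b=(T[:3,:3].T@(c-T[:3,3]))
f=T[:3,:3].T@(np.array(s["force"])+[0,0,4.2])
print("bore in tool",b.round(4),"tip depth",round(.1374-b[2],4),"collar gap",round(b[2]-.0544,4),"F tool",f.round(1),"|F|",round(np.linalg.norm(s["force"]),1),"tq tool",(T[:3,:3].T@np.array(s["torque"])).round(2),"gap",round(s["finger_gap"],4),"t",s["t"])
E
python3 st.py
```

```text
t: 8.3
tool_pos: [0.5048, -0.186, 0.2457]
orientation: [0.652, 0.713, 0.191, 0.175]
force: [1.0, 0.3, -4.9]
finger_gap: 0.0327
t: 8.7
tool_pos: [0.5093, -0.1856, 0.2381]
orientation: [0.652, 0.713, 0.191, 0.175]
force: [-0.6, -0.0, -4.9]
finger_gap: 0.0325
bore in tool [ 0.0053 -0.001   0.1243] tip depth 0.0131 collar gap 0.0699 F tool [ 0.  -0.9  0.3] |F| 5.0 tq tool [ 0.69  0.01 -0.03] gap 0.0325 t 8.7
```

```bash
python3 -m jog '[[0,0,0.002,0,0,0,0.03],[0,0,0.002,0,0,0,0.03],[0,0,0.002,0,0,0,0.03],[0,0,0,0,0,0,0.03]]'
python3 st.py
```

```text
t: 9.1
tool_pos: [0.5123, -0.1856, 0.233]
orientation: [0.652, 0.713, 0.191, 0.175]
force: [0.7, -2.2, -4.3]
finger_gap: 0.0326
bore in tool [ 0.0056 -0.0011  0.1184] tip depth 0.019 collar gap 0.064 F tool [-2.2  0.4  0.3] |F| 4.9 tq tool [ 0.69 -0.72 -0.  ] gap 0.0326 t 9.1
```

```bash
python3 -m jog '[[0.001,0,0,0,0,0,0.03],[0.001,0,0,0,0,0,0.03],[0.001,-0.0005,0,0,0,0,0.03],[0,0,0,0,0,0,0.03]]'
python3 st.py
python3 -m jog '[[0.001,0,0,0,0,0,0.03],[0.001,-0.0005,0,0,0,0,0.03],[0.0005,0,0,0,0,0,0.03],[0,0,0,0,0,0,0.03]]'
python3 st.py
```

```text
t: 9.5
tool_pos: [0.5116, -0.1832, 0.2332]
orientation: [0.652, 0.713, 0.191, 0.176]
force: [1.8, -7.5, -6.4]
finger_gap: 0.0323
bore in tool [ 0.0033 -0.0009  0.1187] tip depth 0.0187 collar gap 0.0643 F tool [-7.6 -0.1  2.5] |F| 10.0 tq tool [ 0.58 -2.1  -0.02] gap 0.0323 t 9.5
t: 9.9
tool_pos: [0.5112, -0.1808, 0.2332]
orientation: [0.652, 0.713, 0.191, 0.176]
force: [2.9, -7.4, -4.9]
finger_gap: 0.0323
bore in tool [ 0.001  -0.0007  0.1189] tip depth 0.0185 collar gap 0.0645 F tool [-7.6  1.6  1.8] |F| 9.4 tq tool [ 0.28 -2.23  0.  ] gap 0.0323 t 9.9
```

```bash
python3 -m jog '[[0.0005,0,0.002,0,0,0,0.03],[0.0005,0,0.002,0,0,0,0.03],[0,0,0.002,0,0,0,0.03],[0,0,0.002,0,0,0,0.03],[0,0,0,0,0,0,0.03]]'
python3 st.py
python3 -m jog '[[0,0,0.002,0,0,0,0.03],[0,0,0.002,0,0,0,0.03],[0,0,0.002,0,0,0,0.03],[0,0,0.002,0,0,0,0.03],[0,0,0,0,0,0,0.03]]'
python3 st.py
```

```text
t: 10.4
tool_pos: [0.515, -0.1796, 0.2263]
orientation: [0.652, 0.713, 0.191, 0.176]
force: [0.1, -8.3, -2.4]
finger_gap: 0.0326
bore in tool [ 0.0002 -0.0006  0.1109] tip depth 0.0265 collar gap 0.0565 F tool [-8.3  0.4 -1.8] |F| 8.7 tq tool [ 0.66 -2.18 -0.04] gap 0.0326 t 10.4
t: 10.9
tool_pos: [0.5189, -0.1792, 0.2193]
orientation: [0.652, 0.713, 0.191, 0.176]
force: [-0.2, -8.0, -3.1]
finger_gap: 0.0324
bore in tool [ 1.000e-04 -5.000e-04  1.029e-01] tip depth 0.0345 collar gap 0.0485 F tool [-8.  -0.2 -1.4] |F| 8.6 tq tool [ 0.78 -2.15  0.  ] gap 0.0324 t 10.9
```

```bash
python3 -m jog '[[0,0,0.002,0,0,0,0.03],[0,0,0.002,0,0,0,0.03],[0,0,0.002,0,0,0,0.03],[0,0,0.002,0,0,0,0.03],[0,0,0,0,0,0,0.03]]'
python3 st.py
python3 -m jog '[[0,0,0.002,0,0,0,0.03],[0,0,0.002,0,0,0,0.03],[0,0,0.002,0,0,0,0.03],[0,0,0,0,0,0,0.03]]'
python3 st.py
```

```text
t: 11.4
tool_pos: [0.5229, -0.1789, 0.2124]
orientation: [0.652, 0.713, 0.191, 0.176]
force: [-0.5, -8.5, -3.3]
finger_gap: 0.0324
bore in tool [ 0.     -0.0005  0.0949] tip depth 0.0425 collar gap 0.0405 F tool [-8.5 -0.7 -1.4] |F| 9.2 tq tool [ 0.91 -2.05  0.03] gap 0.0324 t 11.4
t: 11.8
tool_pos: [0.5259, -0.1786, 0.2071]
orientation: [0.652, 0.713, 0.191, 0.176]
force: [-1.3, -8.1, -3.3]
finger_gap: 0.0328
bore in tool [-0.     -0.0004  0.0889] tip depth 0.0485 collar gap 0.0345 F tool [-8.  -1.3 -1.8] |F| 8.8 tq tool [ 0.93 -2.06 -0.06] gap 0.0328 t 11.8
```

```bash
python3 -m jog '[[0,0,0.002,0,0,0,0.03],[0,0,0.002,0,0,0,0.03],[0,0,0.002,0,0,0,0.03],[0,0,0,0,0,0,0.03]]'
python3 st.py
python3 -m jog '[[0,0,0.002,0,0,0,0.03],[0,0,0.002,0,0,0,0.03],[0,0,0.002,0,0,0,0.03],[0,0,0,0,0,0,0.03]]'
python3 st.py
```

```text
t: 12.2
tool_pos: [0.5288, -0.1783, 0.2019]
orientation: [0.652, 0.713, 0.191, 0.176]
force: [-1.5, -9.0, -2.1]
finger_gap: 0.0328
bore in tool [-0.     -0.0004  0.0828] tip depth 0.0546 collar gap 0.0284 F tool [-8.8 -0.9 -3. ] |F| 9.4 tq tool [ 0.98 -1.93 -0.07] gap 0.0328 t 12.2
t: 12.6
tool_pos: [0.5318, -0.178, 0.1966]
orientation: [0.652, 0.713, 0.191, 0.176]
force: [-0.5, -7.9, -3.7]
finger_gap: 0.0324
bore in tool [-0.0001 -0.0003  0.0767] tip depth 0.0607 collar gap 0.0223 F tool [-7.8 -0.8 -1. ] |F| 8.7 tq tool [ 0.98 -1.88  0.  ] gap 0.0324 t 12.6
```

```bash
python3 -m jog '[[0,0,0.002,0,0,0,0.03],[0,0,0.002,0,0,0,0.03],[0,0,0.002,0,0,0,0.03],[0,0,0,0,0,0,0.03]]'
python3 st.py
python3 -m jog '[[0,0,0.002,0,0,0,0.03],[0,0,0.002,0,0,0,0.03],[0,0,0,0,0,0,0.03]]'
python3 st.py
```

```text
t: 13.0
tool_pos: [0.5348, -0.1777, 0.1914]
orientation: [0.652, 0.713, 0.191, 0.176]
force: [-0.5, -7.8, -3.7]
finger_gap: 0.0325
bore in tool [-0.0001 -0.0003  0.0708] tip depth 0.0666 collar gap 0.0164 F tool [-7.7 -0.8 -1. ] |F| 8.6 tq tool [ 1.02 -1.9   0.  ] gap 0.0325 t 13.0
t: 13.3
tool_pos: [0.5368, -0.1775, 0.1879]
orientation: [0.652, 0.713, 0.191, 0.176]
force: [-0.2, -8.8, -3.6]
finger_gap: 0.0323
bore in tool [-0.0002 -0.0003  0.0668] tip depth 0.0706 collar gap 0.0124 F tool [-8.8 -0.6 -1. ] |F| 9.5 tq tool [ 0.91 -1.77 -0.02] gap 0.0323 t 13.3
```

```bash
python3 -m jog '[[0,0,0.002,0,0,0,0.03],[0,0,0.002,0,0,0,0.03],[0,0,0,0,0,0,0.03]]'
python3 st.py
python3 -m jog '[[0,0,0.002,0,0,0,0.03],[0,0,0.002,0,0,0,0.03],[0,0,0,0,0,0,0.03]]'
python3 st.py
```

```text
t: 13.6
tool_pos: [0.5388, -0.1774, 0.1845]
orientation: [0.652, 0.713, 0.191, 0.176]
force: [-1.8, -7.9, -4.3]
finger_gap: 0.0325
bore in tool [-0.0002 -0.0003  0.0628] tip depth 0.0746 collar gap 0.0084 F tool [-7.7 -2.2 -1.2] |F| 9.1 tq tool [ 0.94 -1.76  0.  ] gap 0.0325 t 13.6
t: 13.9
tool_pos: [0.5408, -0.1771, 0.181]
orientation: [0.652, 0.713, 0.191, 0.176]
force: [-1.0, -9.1, -3.6]
finger_gap: 0.0324
bore in tool [-0.0002 -0.0003  0.0588] tip depth 0.0786 collar gap 0.0044 F tool [-9.  -1.2 -1.4] |F| 9.9 tq tool [ 0.99 -1.77 -0.04] gap 0.0324 t 13.9
```

```bash
python3 -m jog '[[0,0,0.0015,0,0,0,0.03],[0,0,0.0015,0,0,0,0.03],[0,0,0,0,0,0,0.03]]'
python3 st.py
python3 -m jog '[[0,0,0.001,0,0,0,0.03],[0,0,0.0005,0,0,0,0.03],[0,0,0,0,0,0,0.03]]'
python3 st.py
```

```text
t: 14.2
tool_pos: [0.5423, -0.177, 0.1785]
orientation: [0.652, 0.713, 0.191, 0.176]
force: [-1.5, -8.3, -2.0]
finger_gap: 0.0323
bore in tool [-0.0002 -0.0003  0.0558] tip depth 0.0816 collar gap 0.0014 F tool [-8.2 -0.8 -3. ] |F| 8.7 tq tool [ 1.02 -1.69 -0.01] gap 0.0323 t 14.2
t: 14.5
tool_pos: [0.5427, -0.1771, 0.1783]
orientation: [0.652, 0.713, 0.19, 0.176]
force: [-25.2, -7.3, 17.3]
finger_gap: 0.0323
bore in tool [-0.     -0.0006  0.0555] tip depth 0.0819 collar gap 0.0011 F tool [ -5.1 -11.5 -31.5] |F| 31.4 tq tool [ 2.67 -0.89 -0.04] gap 0.0323 t 14.5
```

```bash
python3 -m jog '[[0,0,-0.0007,0,0,0,0.03],[0,0,0,0,0,0,0.03]]'
python3 st.py; python3 - <<'E'
from h import *
p=grab_frame("wrist"); save(p,"w8.png",(230,130,410,300,3.5))
p=grab_frame("scene"); save(p,"s8.png",(210,120,330,230,6))
E
```

```text
t: 14.7
tool_pos: [0.5425, -0.1771, 0.1783]
orientation: [0.652, 0.713, 0.191, 0.176]
force: [-12.7, -7.7, 6.0]
finger_gap: 0.0329
bore in tool [-0.0001 -0.0005  0.0556] tip depth 0.0818 collar gap 0.0012 F tool [ -6.6  -6.4 -15.4] |F| 16.0 tq tool [ 1.81 -1.24 -0.06] gap 0.0329 t 14.7
```

View pics/w8.png

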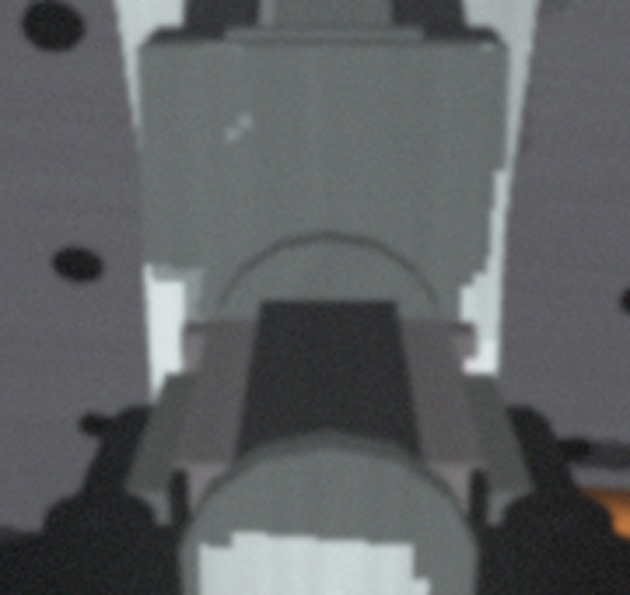

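View pics/s8.png

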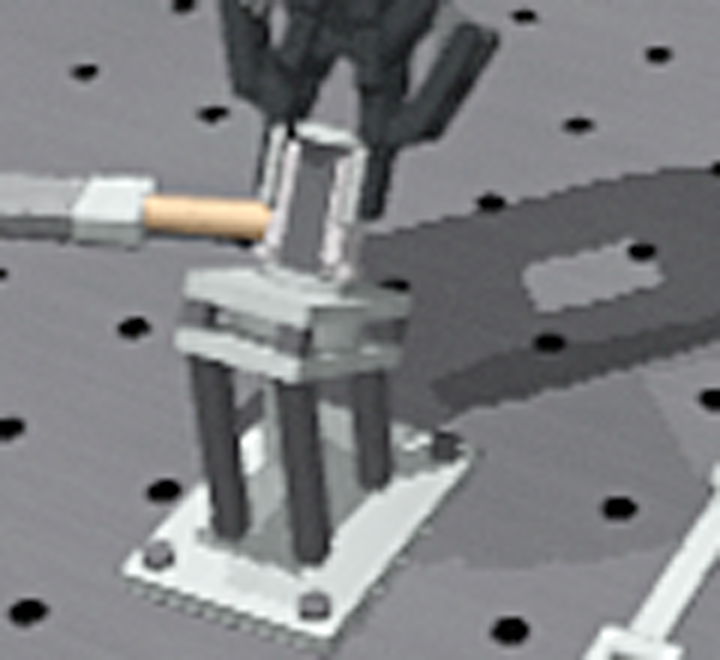

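```bash
python3 -m jog '[[0,0,0,0,0,0,0.03],[0,0,0,0,0,0,0.03]]' 25
python3 st.py
python3 -m jog '[[0,0,0.0007,0,0,0,0.037],[0,0,0.0007,0,0,0,0.042],[0,0,0.0007,0,0,0,0.047],[0,0,0.0005,0,0,0,0.055],[0,0,0,0,0,0,0.06]]'
python3 st.py
```

```text
t: 15.0
tool_pos: [0.5425, -0.1771, 0.1784]
orientation: [0.652, 0.713, 0.191, 0.176]
force: [-11.6, -7.7, 5.8]
finger_gap: 0.0323
bore in tool [-0.0001 -0.0005  0.0556] tip depth 0.0818 collar gap 0.0012 F tool [ -6.7  -5.6 -14.7] |F| 15.0 tq tool [ 1.77 -1.31 -0.07] gap 0.0323 t 15.0
t: 15.5
tool_pos: [0.544, -0.1759, 0.1753]
orientation: [0.652, 0.713, 0.191, 0.175]
force: [0.3, 0.4, 0.3]
finger_gap: 0.0599
bore in tool [-0.0013 -0.0003  0.0522] tip depth 0.0852 collar gap -0.0022 F tool [ 0.4  2.6 -3.7] |F| 0.6 tq tool [ 0.22 -0.04  0.03] gap 0.0599 t 15.5
```

Open fully, back off along the tool axis, and look.

```bash
python3 -m jog '[[-0.001,0,0,0,0,0,0.085],[0,0,0,0,0,0,0.085],[0,0,0,0,0,0,0.085],[0,0,-0.03,0,0,0,0.085],[0,0,-0.03,0,0,0,0.085]]'
python3 -m jog '[[0,0,-0.04,0,0,0,0.085],[0,0,-0.03,0,0,0,0.085],[0,0,0,0,0,0,0.085],[0,0,0,0,0,0,0.085]]'
python3 - <<'E'
from h import *
s=sense(); p=grab_frame("wrist"); save(p,"w9.png",(240,120,400,280,4)); np.save("w9T.npy",Twt(s)); np.save("w9.npy",p["pixels"])
p=grab_frame("scene"); save(p,"s9.png",(210,120,330,220,6))
p=grab_frame("top"); save(p,"t9.png")
E
```

```text
t: 16.0
tool_pos: [0.5135, -0.1794, 0.227]
orientation: [0.652, 0.713, 0.191, 0.174]
force: [-0.3, -0.4, 1.4]
finger_gap: 0.0852
t: 16.4
tool_pos: [0.4791, -0.1831, 0.2879]
orientation: [0.652, 0.713, 0.191, 0.175]
force: [0.9, 0.3, -1.3]
finger_gap: 0.0851
```

View pics/w9.png

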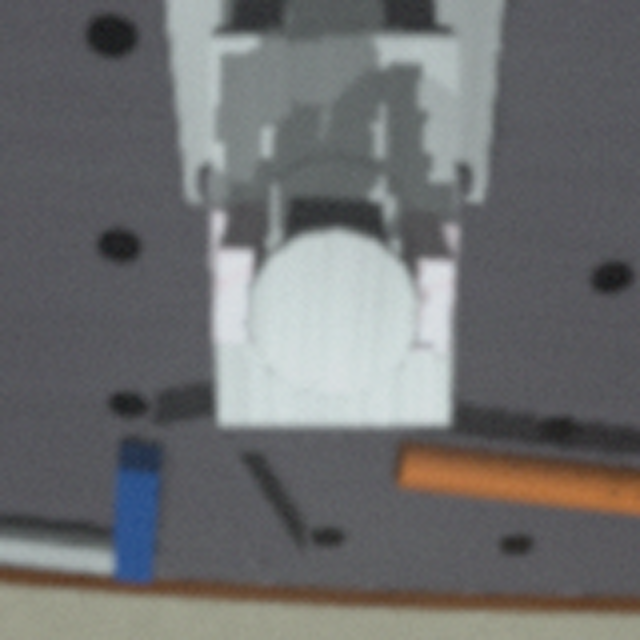

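View pics/s9.png

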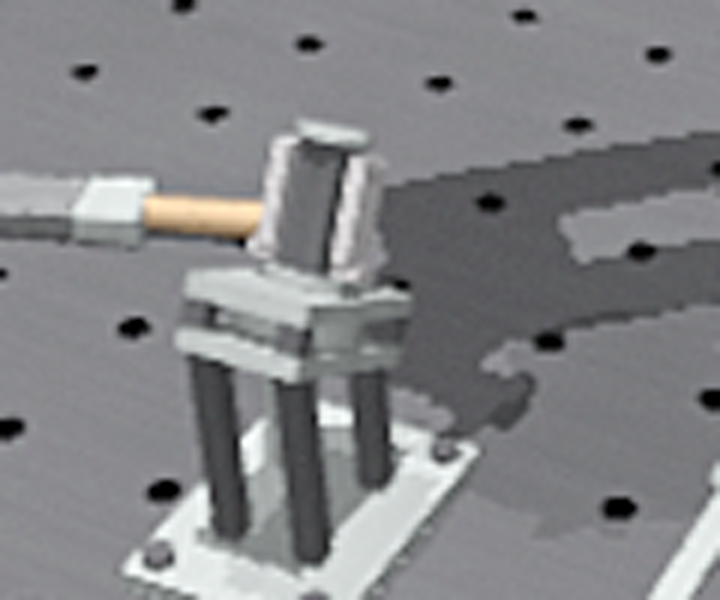

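View pics/t9.png

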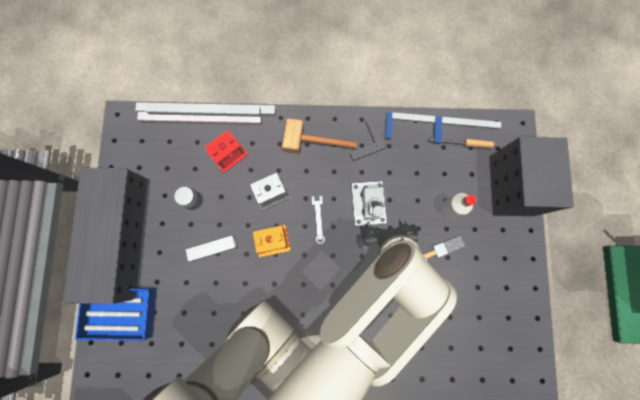

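```bash
python3 - <<'E'
from h import *
c=np.array([.56984,-.17486,.13]); yaw=np.deg2rad(5)
z=np.array([-.5*np.cos(yaw),-.5*np.sin(yaw),.8660254]); y=np.array([-np.sin(yaw),np.cos(yaw),0]); B=np.c_[np.cross(y,z),y,z]
a=np.linspace(0,2*np.pi,120)
def circ(r,h): return c+np.c_[r*np.cos(a),r*np.sin(a),0*a+h]@B.T
s=sense();T=Twt(s)
def draw(p,T,crop,sc,n):
    x0,y0,x1,y1=crop
    im=cv2.resize(cv2.cvtColor(p["pixels"],cv2.COLOR_RGB2BGR)[y0:y1,x0:x1],None,fx=sc,fy=sc,interpolation=cv2.INTER_CUBIC)
    for r,h,col in((.02,0,(0,0,255)),(.02,.006,(0,0,255)),(.0005,.071,(0,0,255)),(.02,.071,(0,0,255)),(.02,.011,(255,0,0)),(.02,.076,(255,0,0))):
        for q in proj(p,circ(r,h),T): 
            im[int((q[1]-y0)*sc)%im.shape[0],int((q[0]-x0)*sc)%im.shape[1]]=col
    cv2.imwrite("pics/"+n,im)
p=grab_frame("wrist");draw(p,T,(280,130,370,230),6,"c1.png")
p=grab_frame("scene");draw(p,None,(240,130,290,180),12,"c2.png")
E
```

```text
(no output)
```

View pics/c1.png

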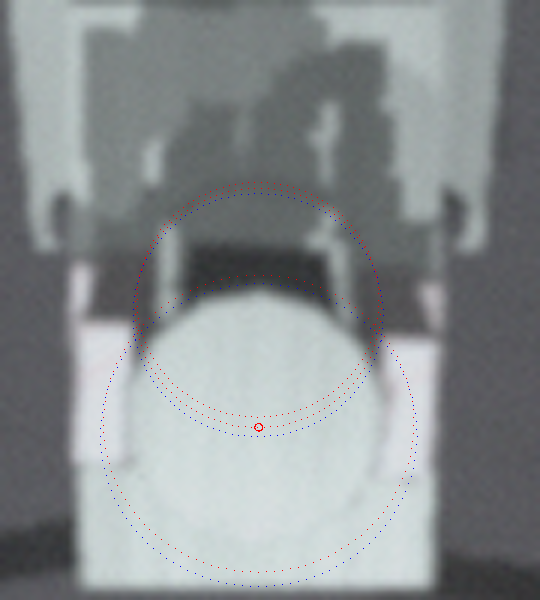

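View pics/c2.png

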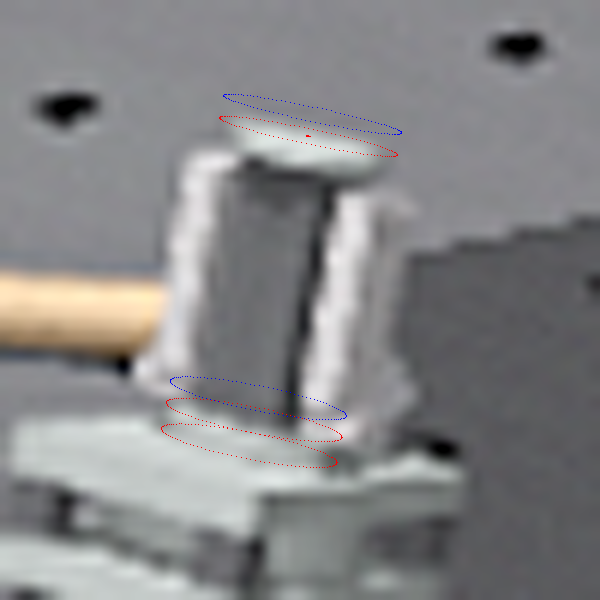

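```bash
python3 - <<'E'
from h import *
s=sense(); print(s["t"],s["force"].round(1)); print(close_job())
E
```

```text
16.65 [ 0.3  0.4 -0.3]
the job is handed in; nothing more can be done
None
```

The job is done and handed in at 16.65 s. The taper pin came out of its holster with both buttons squeezed. It is now through the fork and the flange, with its collar down on the upper plate.

- **Removal:** the pin lifted out with no resistance beyond its own weight (about 4 N).
- **Insertion:** the flange's hole was off by about 11 mm towards −y, seen in the wrist picture. I put the tip in on that side and dragged the flange across at about 8 N. The pin then went down with under 4 N along its axis.
- **Seating:** the collar met the plate with a firm stop of about 31 N. I eased it back before letting go.
- **Last checks:** after letting go, the pin's head showed at the home height in the wrist and scene pictures, within about 1.5 mm. The wrench, tube, jar, bottle and brush look unmoved from above. The gripper was about 0.13 m clear, with near-zero force.
- **Small disagreements:** the stop came about 1 mm before the depth I had calculated, which is within the 2 mm calibration. The fingers read 33 mm while holding the grip, where 38 mm was expected.

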